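# Tip the glass marbles from the scoop into the bud vase

## Robot

A 6-joint arm with a two-finger parallel gripper is mounted at the origin on the work surface. World frame = base frame: x ahead of the robot, y to its left, z up, the work surface at z = 0. Lengths are in m, angles in rad, forces in N, time in s.
With the tool pointing down it reaches from about 0.35 to 1 m from the base axis. Payload 7.1 kg.
Tool frame: the origin (TCP) lies at the very end of the fingers, on their centre line; the grasp point (between the pads) lies 19 mm behind it; z points along the fingers, y is the line along which they close (so a half turn about z gives the same grasp; the last joint's range is limited). The gripper opens to 85 mm and grips with 20 to 120 N. Pads are 22 mm wide; open, the fingers measure 114 mm over their backs; the gripper's body (76 mm by 85 mm) begins 54 mm behind the grasp point. The pads swing forward as they close: fully open they stand 13 mm farther back than shut.
Start: joints at [1.171, 0.423, 1.63, -0, 1.089, -0.019], TCP at [0.232, 0.58, 0.231] pointing down, gripper open.
Joint ranges: [-3, 3], [-0.9, 2.11], [0.09, 2.58], [-1.31, 4.45], [0.11, 2.69], [-2.54, 2.54]. Speed limits (rad/s): [2.39, 2.39, 3.01, 3.14, 3.14, 3.14].

## Interface

Orientations are given as a unit quaternion [x, y, z, w].
In Python, from cell import observe, get_image, sign_off gives the robot as it stands. The module is installed in compiled form; this text tells all that it offers.
- The arm moves only by the tool servo_tool, never from a script. Its argument "targets" is a list of rows, each a list of 2 entries, a list of its own where there are three numbers: the shift along the tool's x, y, z scaled (see below), then the turn about the tool's z scaled (see below). A call has 1 to 8 rows; each row is the pose to reach, as a shift and turn from the pose commanded when the call began, along the tool's axes at that moment; what a row does not reach only later rows make up. The controller multiplies each number of a shift by 250 mm and each number of a turn by 90 degrees. A row lasts 1/12 s, in which the tool goes at most 41.7 mm and 7.16 degrees, less where a joint would pass 70% of its speed; a pose out of reach is approached as far as the arm can. A call with a number of a shift or a turn outside -1 to 1 is refused whole. A call with a gripper value outside its range is refused whole. "claw" is the closure, from 0 (fully open) to 1 (shut), set as the call begins (left out, the last holds). The fingers move at their own pace and stop on an object; "force" is the grip in N (left out, the last holds). Time passes only in rows, so rows that repeat a pose let the fingers close. It gives the time, the measured TCP pose, the force, the opening and the grip force at its end, in the units of the state.
- observe(): the state, without advancing time (a new reading comes with each control period).
- get_image(name): name is "side" or "top"; returns a dict with "image" (420x560x3 uint8, red, green, blue), "depth" (420x560 float32, m along the optical axis (not along the pixel's ray), 0 where there is no reading), "intrinsics" (3x3 intrinsics, pixels), "k1" (the pictures are not rectified: a ray, as slopes to the right and down, at radius r is drawn at 1 + k1 r^2 times it, then the intrinsics apply), "R" (3x3) and "t" (3): a world point X has camera coordinates R X + t. Camera axes: x right, y down, z forward; pixel columns grow to the right and rows downward; lengths in m; the calibration is good to about 2 mm. A picture is of the moment at which its call begins.
- sign_off(): hands the job in; it is judged then, once.
The state is a dict: "time": time; "joint_positions": joint angles; "qvel": joint speeds; "tau": joint torques, N m; "position": TCP position; "eef_rot": TCP orientation; "ft_force": force on the tool from outside, world axes, zero at the start; "ft_torque": the same for the moment, N m; "width": finger opening in m; "grasp_force": force on a finger pad.
Only numpy, scipy, OpenCV 4.12 (cv2) and the standard library are available. Lean on these libraries where they do the work, as an engineer would, in place of code of your own. Each camera call takes 0.05 s, during which the arm holds its last target. There are 200 camera calls.

## Task

The green scoop on the cork mat is loaded with four glass marbles for the empty glass tube of the bud vase. Carry it level to the vase, feel for the tube's rim and rest the scoop's lip lightly on it, over the mouth, and keep it resting there with a gentle touch while you tip it, until all four marbles have run into the tube. Then lay the scoop back down flat on the cork mat, and leave the other things where they are.

Things in the scene. Friction and masses are not known exactly. Their poses are not given: they have to be found in the camera images.
- scoop: Green plastic scoop, 123 mm long, 90 g: U-shaped trough, open on top and in front, with a black grip bar over it. Origin: on the trough's underside; x forward to the open lip, z up out of the trough, y left. Trough x = -58 (closed back) to +65 mm, 32 mm wide outside, 27 inside, 25 high, walls and floor 2.5. From x = 32 mm on the floor rises 8 degrees, so marbles stay behind that when carried level.
- scoop_lip (a point): Middle of the scoop's open front edge, on the underside, 65 mm ahead of and 5 mm above the scoop's origin. Axes as the scoop. The marbles begin to roll out at about 10 degrees nose-down; 15 to 25 degrees empties it.
- scoop_handle (a point): Centre of the scoop's black rubber grip bar, 21 mm behind and 55 mm above its origin: 80 mm long along scoop x, 18 mm wide (across scoop y), 16 mm high, 22 mm clear above the trough's walls. Axes as the scoop. Held firmly it hardly gives, so the lip is stiff against the vase; a loose grip lets the scoop turn.
- mat: Cork mat under the scoop, 130 x 300 x 4 mm, fixed to the cabinet top. Origin: centre of its underside; y runs along its 300 mm length, z up.
- vase: Bud vase: clear glass tube with a trumpet mouth, upright in the top bar of a walnut arch stand fixed to the cabinet (base 70 x 110 mm, its length along y; bar top 106 mm up). Origin: underside of the stand, on the tube's axis; z up. The tube sits at no set height in its rubber ring: the rim is 147 to 181 mm above the cabinet, different each time and not in this pose, so feel for it. The tube stays put under a light touch.
- vase_bar (a point): Point on the tube's axis level with the top of the stand's bar, 106 mm above the cabinet. Mouth: rounded rim bead 52 mm outside and 44 mm inside diameter, narrowing like a funnel over 25 mm to a tube 33 mm outside and 28 mm inside; tube 130 mm long with a closed foot. Thin glass: it chips if pressed by more than about 8 N; 1 to 5 N is a light rest. It hardly gives: a few mm too low is already too hard.
- marble0_center (a point): Centre of the amber glass marble, 21 mm diameter, 12 g. At the start the four marbles lie in single file on the trough's floor.
- marble1_center (a point): Centre of the blue marble, 21 mm diameter, 12 g. At the start the four marbles lie in single file on the trough's floor.
- marble2_center (a point): Centre of the orange marble, 21 mm diameter, 12 g. At the start the four marbles lie in single file on the trough's floor.
- marble3_center (a point): Centre of the white marble, 21 mm diameter, 12 g. At the start the four marbles lie in single file on the trough's floor.
- key_dish: White ceramic key dish, 116 mm across and 26 mm high. Bystander. Origin: centre of its underside.
- flashlight: Aluminium flashlight lying on the cabinet, 114 mm long, 32 mm across the head. Bystander. Origin: under its middle.
- shoehorn: Red plastic shoehorn lying flat, about 250 mm long, 40 mm wide. Bystander. Origin: near its middle.
- cream_tin: Round dark shoe-cream tin, 72 mm across and 26 mm high. Bystander. Origin: centre of its underside.
- shoe_brush: Wooden shoe brush lying bristles down, 160 x 48 x 44 mm. Bystander. Origin: centre of its underside.

How it is judged:
On the way, in this order (a step that is already met when the one before it is completed fails the run):
1. the scoop's lip rests lightly on the vase's rim, over the mouth, the scoop level within 8 degrees, with all four marbles still in the scoop (contact force between scoop and vase between 0.4 and 6 N and horizontal distance between scoop_lip and vase below 0.022 m and angle between scoop's own z axis and vertical below 0.15 rad and x of marble0_center in the frame of scoop between -0.06 and 0.062 m and z of marble0_center in the frame of scoop between 0 and 0.035 m and y of marble0_center in the frame of scoop between -0.02 and 0.02 m and x of marble1_center in the frame of scoop between -0.06 and 0.062 m and z of marble1_center in the frame of scoop between 0 and 0.035 m and y of marble1_center in the frame of scoop between -0.02 and 0.02 m and x of marble2_center in the frame of scoop between -0.06 and 0.062 m and z of marble2_center in the frame of scoop between 0 and 0.035 m and y of marble2_center in the frame of scoop between -0.02 and 0.02 m and x of marble3_center in the frame of scoop between -0.06 and 0.062 m and z of marble3_center in the frame of scoop between 0 and 0.035 m and y of marble3_center in the frame of scoop between -0.02 and 0.02 m), for 0.3 s.
2. all four marbles are down in the vase's tube while the scoop's lip still rests lightly on the rim (contact force between scoop and vase between 0.4 and 6 N and horizontal distance between scoop_lip and vase below 0.022 m and horizontal distance between each of marble0_center, marble1_center, marble2_center, marble3_center and vase below 0.016 m and height (world z) of marble0_center between 0.02 and 0.135 m and height (world z) of marble1_center between 0.02 and 0.135 m and height (world z) of marble2_center between 0.02 and 0.135 m and height (world z) of marble3_center between 0.02 and 0.135 m), for 0.3 s.
At the end, for the whole second after the job is handed in: All four marbles lie down in the glass tube (within 16 mm of its axis, 20 to 135 mm above the cabinet); the scoop lies released, upright (5.7 degrees) and at rest on the cork mat, its origin within 50 mm of the mat's centre across and 90 mm along it (horizontal distance between each of marble0_center, marble1_center, marble2_center, marble3_center and vase below 0.016 m and height (world z) of marble0_center between 0.02 and 0.135 m and height (world z) of marble1_center between 0.02 and 0.135 m and height (world z) of marble2_center between 0.02 and 0.135 m and height (world z) of marble3_center between 0.02 and 0.135 m and linear speed of scoop below 0.02 m/s and angle between scoop's own z axis and vertical below 0.1 rad and z of scoop in the frame of mat below 0.01 m and x of scoop in the frame of mat between -0.05 and 0.05 m and y of scoop in the frame of mat between -0.09 and 0.09 m and contact force between scoop and mat above 0.2 N and contact force between scoop and the fingers below 0.05 N); the robot touches nothing.
It fails at once if the scoop presses the glass with more than 8 N (contact force between scoop and vase above 8 N).
It fails at once if the robot touches the vase with more than 2 N (contact force between any of the arm, the fingers and vase above 2 N).
It fails at once if the key dish, flashlight, shoehorn, shoe-cream tin, shoe brush: any of these is moved more than 20 mm (distance of any of key_dish, flashlight, shoehorn, cream_tin, shoe_brush from where it was at the start of the episode above 0.02 m).
It also fails if it takes over 64 s, if anything falls off the work surface, if the arm or the gripper's body presses on something with over 40 N, if the wrist force passes 120 N, or if a joint passes its speed limit or range.

## Working session

There is one attempt and no reset: what is moved stays moved. The work goes in short steps, Python scripts to look and compute and a tool call to move; the robot and the scene stay as the last step left them, time stands still between calls to the robot, and variables do not carry over. Pictures are saved under pics/ and viewed, at most 10 in all, crops included, and the job is handed in when it is done.

Besides the shell and the picture viewer there is one more tool, called after ">>>" as name([rows], argument=value, ...), one row to a line, values as JSON. servo_tool: Moves the arm, as the interface text tells. Shifts and turns lie within -1 to 1; 1 stands for 250 mm of shift or 90 degrees of turn. Its arguments: {"type":"object","properties":{"targets":{"type":"array","items":{"type":"array"}},"claw":{"type":"number"},"force":{"type":"number"}},"required":["targets"]}

```bash
mkdir -p pics
cat > h.py <<'E'
import numpy as np, cv2
from cell import observe, get_image
def shot(n,f):
    g=get_image(n); np.savez(f'{f}.npz',**g); cv2.imwrite(f'pics/{f}.png',g['image'][:,:,::-1]); return g
def load(f): return dict(np.load(f'{f}.npz'))
def cloud(g):
    "world xyz per pixel"
    h,w=g['depth'].shape; u,v=np.meshgrid(np.arange(w),np.arange(h))
    p=cv2.undistortPoints(np.stack([u,v],-1).reshape(-1,1,2).astype(float),g['intrinsics'],np.array([float(g['k1']),0,0,0])).reshape(h,w,2)
    d=g['depth'][...,None]; c=np.concatenate([p*d,d],-1)
    X=(c-g['t'])@g['R']; X[g['depth']==0]=np.nan; return X
def proj(g,X):
    return cv2.projectPoints(np.float64(X).reshape(-1,1,3),cv2.Rodrigues(g['R'])[0],g['t'],g['intrinsics'],np.array([float(g['k1']),0,0,0]))[0].reshape(-1,2)
def st():
    s=observe(); 
    for k in('time','position','eef_rot','ft_force','width','grasp_force'): print(k,np.round(s[k],4))
E
python3 -c "
from h import *
a=shot('top','t0');b=shot('side','s0');st()
for g in(a,b): print((-g['R'].T@g['t']).round(3), g['R'][2].round(2))
"
```

```text
time 0.1
position [0.2321 0.5798 0.2306]
eef_rot [ 1.893e-01  9.819e-01 -7.000e-04 -1.000e-04]
ft_force [-0.1     1.3199 -1.7033]
width 0.0853
grasp_force 0.0
[0.25  0.006 1.66 ] [ 0.18  0.01 -0.98]
[ 0.12  -0.431  0.759] [ 0.45  0.47 -0.76]
```

View pics/t0.png

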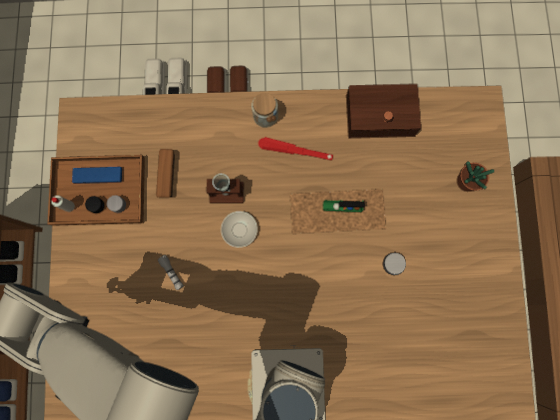

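View pics/s0.png

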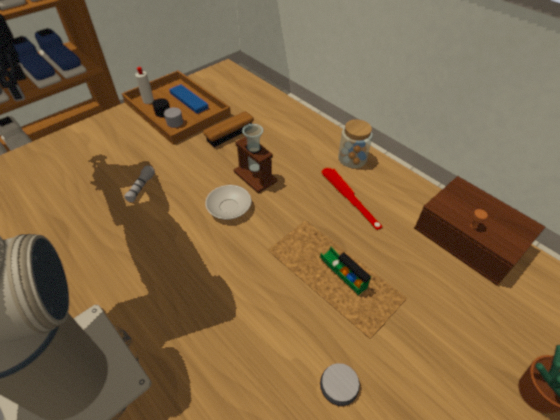

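```bash
python3 -c "
from h import *
for f in('t0','s0'):
    g=load(f);X=cloud(g);im=g['image'].astype(int);R,G,B=im[...,0],im[...,1],im[...,2]
    scr=(X[...,0]>.4)&(X[...,0]<.85)&(X[...,1]>-.3)&(X[...,1]<0.1)
    gm=scr&(G>1.5*R)&(G>1.3*B)&(G>40)&(X[...,2]>.004); P=X[gm]
    bm=scr&(im.max(-1)<55)&(X[...,2]>.045)&(X[...,2]<.09); Q=X[bm]
    for n,p in(('green',P),('bar',Q)):
        if len(p)<5: print(n,len(p));continue
        r=cv2.minAreaRect((p[:,:2]*1000).astype(np.float32)); print(f,n,len(p),r,p.mean(0).round(4),np.percentile(p[:,2],[5,50,95]).round(4),p[:,:2].min(0).round(3),p[:,:2].max(0).round(3))
    v=(X[...,2]>.09)&(X[...,2]<.2)&(X[...,0]>.4)&(X[...,0]<.85)&(X[...,1]>.1)&(X[...,1]<.36)
    p=X[v];b=p[abs(p[:,2]-.106)<.005]
    print('vase',len(p),len(b),cv2.minAreaRect((b[:,:2]*1000).astype(np.float32)),b.mean(0).round(3),np.percentile(p[:,2],[50,90,99]).round(3))
    t=p[p[:,2]>.125]; print('rim',len(t),t.mean(0) if len(t) else 0,cv2.minAreaRect((t[:,:2]*1000).astype(np.float32)) if len(t) else 0)
    m=scr&(X[...,2]>.002)&(X[...,2]<.008)&(X[...,0]<.75);p=X[m]; print('mat',cv2.minAreaRect((p[:,:2]*1000).astype(np.float32)),np.percentile(p,[2,50,98],axis=0).round(3))
g=load('t0');s=cv2.resize(g['image'][165:225,200:400,::-1],(800,240),interpolation=cv2.INTER_CUBIC)
g=load('s0');s2=cv2.resize(g['image'][110:310,220:420,::-1],(800,800))[:, :];
s2=cv2.resize(s2,(360,360)); c=np.zeros((600,800,3),np.uint8);c[:240]=s;c[240:,:360]=s2;cv2.imwrite('pics/c0.png',c)
"
```

```text
t0 green 169 ((541.8040161132812, -186.0308074951172), (118.71259307861328, 32.827362060546875), 86.77545166015625) [ 0.5409 -0.1714  0.0218] [0.0056 0.0173 0.0485] [ 0.523 -0.245] [ 0.56  -0.127]
t0 bar 282 ((731.6505126953125, -186.75344848632812), (403.6771240234375, 233.37225341796875), 32.66904067993164) [ 0.6623 -0.2273  0.0657] [0.0486 0.0663 0.0794] [ 0.527 -0.299] [0.848 0.018]
vase 511 265 ((599.6454467773438, 181.18043518066406), (98.884033203125, 45.110511779785156), 87.96637725830078) [0.597 0.179 0.106] [0.108 0.16  0.168]
rim 166 [0.60411715 0.18396732 0.1530183 ] ((599.0489501953125, 181.806640625), (45.368743896484375, 49.95852279663086), 88.83199310302734)
mat ((575.0426635742188, -100.02801513671875), (399.89996337890625, 349.64312744140625), 89.98880004882812) [[ 0.408 -0.292  0.002]
 [ 0.56  -0.102  0.004]
 [ 0.743  0.088  0.008]]
s0 green 443 ((543.8762817382812, -188.80813598632812), (122.45988464355469, 32.1745719909668), 86.37513732910156) [ 0.5389 -0.1857  0.0245] [0.0101 0.024  0.0432] [ 0.525 -0.25 ] [ 0.563 -0.128]
s0 bar 529 ((657.25390625, -236.52064514160156), (77.6316909790039, 260.4491882324219), 78.54889678955078) [ 0.6305 -0.2336  0.0629] [0.0482 0.0657 0.07  ] [ 0.531 -0.3  ] [ 0.779 -0.173]
vase 849 356 ((602.5213012695312, 179.3733673095703), (105.8313217163086, 46.22801971435547), 87.69622039794922) [0.597 0.17  0.106] [0.109 0.16  0.164]
rim 335 [0.60311522 0.18137282 0.14998267] ((602.7780151367188, 179.80038452148438), (49.49159240722656, 48.28217315673828), 29.54680824279785)
mat ((574.959228515625, -100.07579040527344), (349.93743896484375, 399.79766845703125), 0.008997335098683834) [[ 0.41  -0.295  0.002]
 [ 0.53  -0.134  0.004]
 [ 0.741  0.082  0.007]]
```

View pics/c0.png

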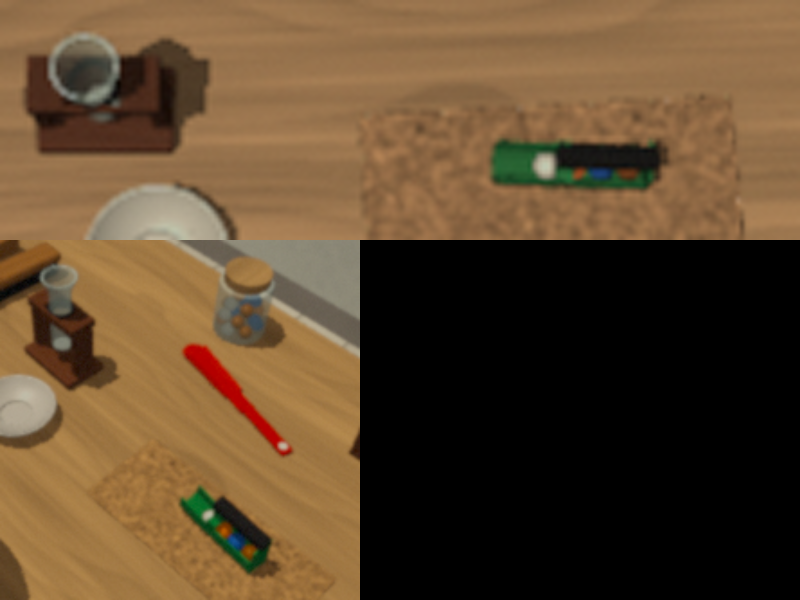

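```bash
python3 -c "
from h import *
for f in('t0','s0'):
    g=load(f);X=cloud(g);im=g['image'].astype(int)
    m=(X[...,0]>.5)&(X[...,0]<.59)&(X[...,1]>-.28)&(X[...,1]<-.1)
    Q=X[m&(im.max(-1)<60)&(X[...,2]>.054)&(X[...,2]<.075)]
    r=cv2.minAreaRect((Q[:,:2]*1000).astype(np.float32));print('bar',len(Q),r,np.percentile(Q[:,2],[5,50,95]))
    R,G,B=[im[...,i] for i in range(3)]
    P=X[m&(G>1.4*R)&(G>1.2*B)&(G>30)&(X[...,2]>.004)]
    for p in(P,Q):
        vx,vy,_,_=cv2.fitLine((p[:,:2]).astype(np.float32),cv2.DIST_L2,0,.01,.01).ravel();print('axis',vx,vy,np.degrees(np.arctan2(-vx*np.sign(vy),abs(vy))))
    # rim circle
    p=X[(X[...,2]>.12)&(X[...,2]<.2)&(X[...,0]>.5)&(X[...,0]<.7)&(X[...,1]>.1)&(X[...,1]<.26)]
    zt=np.percentile(p[:,2],98);q=p[p[:,2]>zt-.008];A=np.c_[2*q[:,:2],np.ones(len(q))];s=np.linalg.lstsq(A,(q[:,:2]**2).sum(1),rcond=None)[0];print('rim',zt,s[:2],np.sqrt(s[2]+s[0]**2+s[1]**2),len(q))
g=load('t0')
for u in((290,211),(384.5,211)):
    X=cloud(g)[int(u[1]),int(u[0])];print(X)
X=cloud(g);print(X[188,336],X[233,336])
"
```

```text
bar 143 ((540.2840576171875, -210.21011352539062), (77.53887176513672, 19.033618927001953), 86.20169067382812) [0.06116297 0.06654238 0.07246159]
axis 0.21907087 0.97570896 -12.654467
axis 0.065413184 0.9978583 -3.750577
rim 0.16805092145760678 [0.59939368 0.18158788] 0.022544550435611772 54
bar 319 ((541.4520874023438, -212.86048889160156), (79.31141662597656, 15.938311576843262), 86.04391479492188) [0.05752677 0.06716    0.06949363]
axis 0.16727543 0.9859102 -9.629444
axis 0.047314096 0.9988801 -2.7119102
rim 0.16398674824319842 [0.60200547 0.17995471] 0.023273095453678044 118
[ 0.53450436 -0.02134902  0.00440896]
[ 0.52581013 -0.32131346  0.00562667]
[ 6.06454981e-01 -1.72156952e-01 -4.58862838e-04] [ 0.46050947 -0.16564078 -0.00227148]
```

>>> servo_tool([
  [[-0.784, -0.854, 0], 0],
  [[-0.784, -0.854, 0], 0],
  [[-0.784, -0.854, 0], 0],
  [[-0.784, -0.854, 0], 0],
  [[-0.784, -0.854, 0], 0],
  [[-0.784, -0.854, 0], 0],
  [[-0.784, -0.854, 0], 0],
  [[-0.784, -0.854, 0], 0],
], claw=0)

```text
time: 0.77
position: [0.3355, 0.3036, 0.2308]
eef_rot: [0.191, 0.982, -0.002, -0.0]
ft_force: [-0.3, 0.0, -0.1]
width: 0.0854
grasp_force: 0.0
```

>>> servo_tool([
  [[-0.784, -0.854, 0], 0],
  [[-0.784, -0.854, 0], 0],
  [[-0.784, -0.854, 0], 0],
  [[-0.784, -0.854, 0], 0],
  [[-0.784, -0.854, 0], 0],
  [[-0.784, -0.854, 0], 0],
  [[-0.784, -0.854, 0], 0],
  [[-0.784, -0.854, 0], 0],
])

```text
time: 1.43
position: [0.4397, 0.033, 0.2316]
eef_rot: [0.192, 0.981, -0.001, 0.001]
ft_force: [0.0, 0.2, 0.8]
width: 0.0851
grasp_force: 0.0
```

>>> servo_tool([
  [[-0.784, -0.854, 0], 0.4],
  [[-0.784, -0.854, 0], 0.4],
  [[-0.784, -0.854, 0], 0.4],
  [[-0.784, -0.854, 0], 0.4],
  [[-0.784, -0.854, 0], 0.4],
  [[-0.784, -0.854, 0], 0.4],
  [[-0.784, -0.854, 0], 0.4],
  [[-0.784, -0.854, 0], 0.4],
])

```text
time: 2.1
position: [0.5427, -0.2386, 0.2313]
eef_rot: [0.485, 0.875, -0.001, 0.002]
ft_force: [-0.1, 1.2, 0.3]
width: 0.0859
grasp_force: 0.0
```

>>> servo_tool([
  [[0, 0, 0], 0.4],
  [[0, 0, 0], 0.4],
  [[0, 0, 0], 0.4],
  [[0, 0, 0], 0.4],
  [[0, 0, 0], 0.4],
  [[0, 0, 0], 0.4],
  [[0, 0, 0], 0.4],
])

```text
time: 2.68
position: [0.5401, -0.2323, 0.231]
eef_rot: [0.729, 0.685, -0.0, -0.0]
ft_force: [1.4, -0.3, -0.0]
width: 0.0856
grasp_force: 0.0
```

```bash
python3 -c "
from h import *
from scipy.spatial.transform import Rotation as R
st();s=observe();print(R.from_quat(s['eef_rot']).as_matrix().round(3),np.round(s['joint_positions'],2))
g=shot('top','t1')
p=proj(g,[[.5395,-.2335,.06]]);print(p)
"
```

```text
time 2.6833
position [ 0.5401 -0.2323  0.231 ]
eef_rot [ 7.289e-01  6.846e-01 -1.000e-04 -3.000e-04]
ft_force [ 1.3621 -0.3355 -0.024 ]
width 0.0856
grasp_force 0.0
[[ 0.063  0.998 -0.001]
 [ 0.998 -0.063  0.   ]
 [ 0.    -0.001 -1.   ]] [-0.43  0.37  1.71  0.    1.06 -0.36]
[[358.70050448 204.45242785]]
```

>>> servo_tool([
  [[0, 0, 0.6], 0],
  [[0, 0, 0.6], 0],
  [[0, 0, 0.6], 0],
  [[0, 0, 0.6], 0],
  [[0, 0, 0.68], 0],
  [[0, 0, 0.764], 0],
  [[0, 0, 0.764], 0],
])

```text
time: 3.32
position: [0.5375, -0.2315, 0.0364]
eef_rot: [0.729, 0.684, -0.001, -0.003]
ft_force: [-0.6, 0.2, 0.3]
width: 0.0857
grasp_force: 0.0
```

>>> servo_tool([
  [[0, 0, 0], 0],
  [[0, 0, 0], 0],
  [[0, 0, 0], 0],
  [[0, 0, 0], 0],
  [[0, 0, 0], 0],
  [[0, 0, 0], 0],
  [[0, 0, 0], 0],
  [[0, 0, 0], 0],
], claw=1, force=20)

```text
time: 3.98
position: [0.5407, -0.2333, 0.0413]
eef_rot: [0.73, 0.683, 0.0, 0.001]
ft_force: [-0.3, 0.9, 6.7]
width: 0.0177
grasp_force: 26.3
```

>>> servo_tool([
  [[0, 0, -0.016], 0],
  [[0, 0, -0.032], 0],
  [[0, 0, -0.032], 0],
  [[0, 0, -0.032], 0],
])

```text
time: 4.32
position: [0.5401, -0.2329, 0.0485]
eef_rot: [0.73, 0.683, 0.0, 0.0]
ft_force: [-0.6, -0.4, -1.7]
width: 0.0177
grasp_force: 25.6
```

```bash
python3 -c "
from h import *
st();g=shot('side','s1')
cv2.imwrite('pics/s1c.png',cv2.resize(g['image'][220:320,290:410,::-1],(720,600),interpolation=cv2.INTER_CUBIC))
"
```

```text
time 4.3167
position [ 0.5401 -0.2329  0.0485]
eef_rot [7.303e-01 6.832e-01 0.000e+00 1.000e-04]
ft_force [-0.6313 -0.3592 -1.726 ]
width 0.0177
grasp_force 25.607
```

View pics/s1c.png

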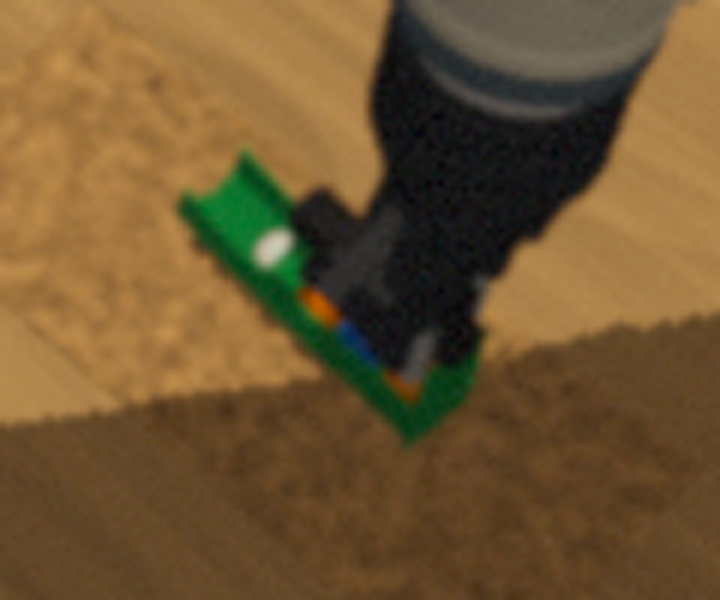

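```bash
cat >> h.py <<'E'
def scoop_pts(P,gz,gx,pitch,pts,head=86.3,dz=0.0):
    "world of scoop-frame pts(mm); scoop pivots about grip point (gx,0,55+dz mm) held at TCP P; pitch deg nose-down"
    from scipy.spatial.transform import Rotation as R
    r=R.from_euler('ZY',[head,pitch],degrees=True)
    return r.apply((np.array(pts,float)-[gx,0,55+dz])/1000)+np.array(P)+[0,0,gz]
E
python3 -c "
from h import *
g=load('s1');P=[.5401,-.2329,.0485]
for pi in(-3,0,3,6):
    q=proj(g,scoop_pts(P,.019,-43.5,pi,[[65,16,25],[65,16,5],[65,-16,25],[-58,16,25],[-58,16,0],[-58,-16,25]]))
    print(pi,((q-[290,220])*6).round(0).tolist())
# measured
X=cloud(g);im=g['image'].astype(int);R,G,B=[im[...,i] for i in range(3)]
for f in('s0','s1'):
    g=load(f);X=cloud(g);im=g['image'].astype(int);R,G,B=[im[...,i] for i in range(3)]
    m=(X[...,0]>.5)&(X[...,0]<.59)&(X[...,1]>-.28)&(X[...,1]<-.1)&(G>1.4*R)&(G>1.2*B)&(G>30)
    p=X[m];print(f,[ (round(a,3),np.percentile(p[(p[:,1]>a)&(p[:,1]<a+.015)&(p[:,0]<.538),2],[50,90]).round(4).tolist()) for a in np.arange(-.25,-.13,.015)])
"
```

```text
-3 [[167.0, 174.0], [161.0, 202.0], [229.0, 130.0], [405.0, 410.0], [391.0, 443.0], [468.0, 360.0]]
0 [[168.0, 185.0], [164.0, 215.0], [230.0, 141.0], [409.0, 413.0], [398.0, 448.0], [472.0, 362.0]]
3 [[170.0, 196.0], [167.0, 228.0], [232.0, 153.0], [413.0, 414.0], [404.0, 452.0], [475.0, 364.0]]
6 [[172.0, 208.0], [172.0, 241.0], [234.0, 165.0], [416.0, 416.0], [410.0, 457.0], [479.0, 366.0]]
s0 [(np.float64(-0.25), [0.0285, 0.0506]), (np.float64(-0.235), [0.0255, 0.0307]), (np.float64(-0.22), [0.0237, 0.0292]), (np.float64(-0.205), [0.023, 0.0295]), (np.float64(-0.19), [0.0326, 0.0392]), (np.float64(-0.175), [0.025, 0.0301]), (np.float64(-0.16), [0.0259, 0.0312]), (np.float64(-0.145), [0.0273, 0.0334])]
s1 [(np.float64(-0.25), [0.0349, 0.0576]), (np.float64(-0.235), [0.0296, 0.0368]), (np.float64(-0.22), [0.031, 0.0367]), (np.float64(-0.205), [0.0273, 0.036]), (np.float64(-0.19), [0.0383, 0.0484]), (np.float64(-0.175), [0.0309, 0.0403]), (np.float64(-0.16), [0.0318, 0.0384]), (np.float64(-0.145), [0.0325, 0.0394])]
```

>>> servo_tool([
  [[0, 0, 0.016], 0],
  [[0, 0, 0.028], 0],
  [[0, 0, 0.03], 0],
  [[0, 0, 0.03], 0],
])

```text
time: 4.7
position: [0.5407, -0.2331, 0.0411]
eef_rot: [0.73, 0.683, 0.0, 0.001]
ft_force: [0.0, 0.6, 4.9]
width: 0.0177
grasp_force: 25.8
```

>>> servo_tool([
  [[0, 0, 0], 0],
  [[0, 0, 0], 0],
  [[0, 0, 0], 0],
], claw=0.82)

```text
time: 4.95
position: [0.5407, -0.2332, 0.0411]
eef_rot: [0.73, 0.683, 0.0, 0.001]
ft_force: [0.5, 0.4, 5.8]
width: 0.018
grasp_force: 25.8
```

>>> servo_tool([
  [[0, 0, 0], 0],
  [[0, 0, 0], 0],
  [[0, 0, 0], 0],
], claw=0.8)

```text
time: 5.2
position: [0.5407, -0.2332, 0.0411]
eef_rot: [0.73, 0.683, 0.0, 0.001]
ft_force: [0.8, -0.4, 4.7]
width: 0.0178
grasp_force: 25.8
```

>>> servo_tool([
  [[0, 0, 0], 0],
  [[0, 0, 0], 0],
  [[0, 0, 0], 0],
], claw=0.79)

```text
time: 5.45
position: [0.5407, -0.2331, 0.041]
eef_rot: [0.73, 0.683, 0.0, 0.001]
ft_force: [1.9, -0.7, 4.2]
width: 0.0177
grasp_force: 4.7
```

>>> servo_tool([
  [[0, 0, 0], 0],
  [[0, 0, 0], 0],
  [[0, 0, 0], 0],
], claw=0.78)

```text
time: 5.7
position: [0.5395, -0.2327, 0.0404]
eef_rot: [0.73, 0.683, -0.0, -0.001]
ft_force: [-0.2, 0.0, 0.9]
width: 0.019
grasp_force: 0.2
```

>>> servo_tool([
  [[0, 0, 0], 0],
  [[0, 0, 0], 0],
  [[0, 0, 0], 0],
], claw=0.79)

```text
time: 5.95
position: [0.5396, -0.2327, 0.0405]
eef_rot: [0.73, 0.683, -0.0, -0.0]
ft_force: [-0.2, 0.1, -0.9]
width: 0.0179
grasp_force: 6.1
```

>>> servo_tool([
  [[0, 0, -0.012], 0],
  [[0, 0, -0.024], 0],
  [[0, 0, -0.036], 0],
  [[0, 0, -0.036], 0],
  [[0, 0, -0.036], 0],
])

```text
time: 6.37
position: [0.5405, -0.2332, 0.0504]
eef_rot: [0.73, 0.683, 0.0, 0.001]
ft_force: [-0.5, -1.0, 1.4]
width: 0.0181
grasp_force: 1.9
```

```bash
python3 -c "
from h import *
g=shot('side','s2');st()
for f in('s1','s2'):
    g=load(f);X=cloud(g);im=g['image'].astype(int);R,G,B=[im[...,i] for i in range(3)]
    m=(X[...,0]>.5)&(X[...,0]<.59)&(X[...,1]>-.28)&(X[...,1]<-.1)&(G>1.4*R)&(G>1.2*B)&(G>30)
    p=X[m];print(f,[np.percentile(p[(p[:,1]>a)&(p[:,1]<a+.015)&(p[:,0]<.538),2],[50,90]).round(4).tolist() for a in np.arange(-.25,-.13,.015)])
"
```

```text
time 6.4167
position [ 0.5404 -0.2332  0.0503]
eef_rot [7.302e-01 6.832e-01 1.000e-04 5.000e-04]
ft_force [ 0.9621 -0.9596  0.5564]
width 0.0181
grasp_force 1.8974
s1 [[0.0349, 0.0576], [0.0296, 0.0368], [0.031, 0.0367], [0.0273, 0.036], [0.0383, 0.0484], [0.0309, 0.0403], [0.0318, 0.0384], [0.0325, 0.0394]]
s2 [[0.0376, 0.0647], [0.0311, 0.0369], [0.0277, 0.0353], [0.0271, 0.036], [0.0366, 0.0462], [0.0243, 0.0301], [0.0248, 0.0296], [0.0256, 0.0293]]
```

>>> servo_tool([
  [[0, 0, 0.012], 0],
  [[0, 0, 0.024], 0],
  [[0, 0, 0.036], 0],
  [[0, 0, 0.036], 0],
])

```text
time: 6.75
position: [0.5399, -0.2328, 0.0401]
eef_rot: [0.73, 0.683, -0.0, -0.0]
ft_force: [0.0, -0.8, -0.3]
width: 0.0183
grasp_force: 2.2
```

>>> servo_tool([
  [[0, 0, 0], 0],
  [[0, 0, 0], 0],
  [[0, 0, 0], 0],
  [[0, 0, 0], 0],
  [[0, 0, 0], 0],
], claw=1, force=60)

```text
time: 7.17
position: [0.54, -0.2328, 0.0407]
eef_rot: [0.73, 0.683, -0.0, -0.0]
ft_force: [0.6, -0.1, -2.0]
width: 0.0169
grasp_force: 58.5
```

>>> servo_tool([
  [[0, 0, -0.03], 0],
  [[0, 0, -0.1], 0],
  [[0, 0, -0.22], 0],
  [[0, 0, -0.36], 0],
  [[0, 0, -0.5], 0],
  [[0, 0, -0.62], 0],
  [[0, 0, -0.7], 0],
  [[0, 0, -0.726], 0],
])

```text
time: 7.83
position: [0.5418, -0.2337, 0.2269]
eef_rot: [0.73, 0.683, 0.001, 0.003]
ft_force: [-0.5, -1.0, -1.1]
width: 0.0171
grasp_force: 58.7
```

>>> servo_tool([
  [[0.01, 0, 0], 0],
  [[0.03, 0, 0], 0],
  [[0.06, 0, 0], 0],
  [[0.1, 0, 0], 0],
  [[0.14, 0, 0], 0],
  [[0.18, 0, 0], 0],
  [[0.22, 0, 0], 0],
  [[0.26, 0, 0], 0],
])

```text
time: 8.5
position: [0.5444, -0.1667, 0.222]
eef_rot: [0.73, 0.683, -0.0, -0.0]
ft_force: [0.4, 0.5, -0.9]
width: 0.0172
grasp_force: 58.7
```

>>> servo_tool([
  [[0.04, 0.01, 0], 0],
  [[0.08, 0.025, 0], 0],
  [[0.12, 0.045, 0], 0],
  [[0.16, 0.065, 0], 0],
  [[0.2, 0.085, 0], 0],
  [[0.24, 0.105, 0], 0],
  [[0.28, 0.125, 0], 0],
  [[0.32, 0.136, 0], 0],
])

```text
time: 9.17
position: [0.5846, -0.0895, 0.2223]
eef_rot: [0.73, 0.683, 0.0, 0.0]
ft_force: [0.7, 0.5, -0.8]
width: 0.0169
grasp_force: 58.7
```

>>> servo_tool([
  [[0.04, 0, 0], 0],
  [[0.08, 0, 0], 0],
  [[0.12, 0, 0], 0],
  [[0.16, 0, 0], 0],
  [[0.2, 0, 0], 0],
  [[0.24, 0, 0], 0],
  [[0.28, 0, 0], 0],
  [[0.32, 0, 0], 0],
])

```text
time: 9.83
position: [0.589, -0.0097, 0.2224]
eef_rot: [0.73, 0.683, 0.0, 0.0]
ft_force: [-0.7, 1.0, -1.7]
width: 0.017
grasp_force: 58.7
```

>>> servo_tool([
  [[0.04, 0, 0], 0],
  [[0.08, 0, 0], 0],
  [[0.12, 0, 0], 0],
  [[0.155, 0, 0], 0],
  [[0.185, 0, 0], 0],
  [[0.21, 0, 0], 0],
  [[0.23, 0, 0], 0],
  [[0.245, 0, 0], 0],
])

```text
time: 10.5
position: [0.5931, 0.051, 0.2223]
eef_rot: [0.73, 0.683, -0.0, -0.0]
ft_force: [-0.4, -0.6, -1.1]
width: 0.0169
grasp_force: 58.7
```

```bash
python3 -c "
from h import *
st();g=shot('side','s3');t=shot('top','t3')
a=cv2.resize(g['image'][100:220,210:330,::-1],(400,400),interpolation=cv2.INTER_CUBIC)
b=cv2.resize(t['image'][140:240,200:300,::-1],(400,400),interpolation=cv2.INTER_CUBIC)
cv2.imwrite('pics/c3.png',np.hstack([a,b]))
"
```

```text
time 10.5
position [0.5931 0.051  0.2223]
eef_rot [ 7.302e-01  6.832e-01 -1.000e-04 -0.000e+00]
ft_force [-0.3886 -0.5902 -1.1376]
width 0.0169
grasp_force 58.6598
```

View pics/c3.png

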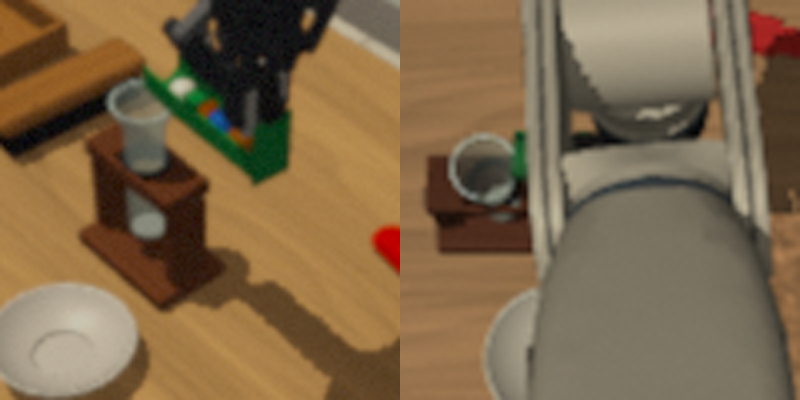

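```bash
python3 -c "
from h import *
for f in('s3','t3'):
    g=load(f);X=cloud(g);im=g['image'].astype(int);R,G,B=[im[...,i] for i in range(3)]
    m=(X[...,0]>.5)&(X[...,0]<.7)&(X[...,1]>0)&(X[...,1]<.2)&(X[...,2]>.15)&(G>1.4*R)&(G>1.2*B)&(G>30)
    p=X[m];print(f,len(p),p.min(0).round(4),p.max(0).round(4));q=p[p[:,1]>.145];print(q.min(0).round(3),q.max(0).round(3),len(q))
g=load('s3');P=[.5931,.051,.2223]
def grn(g):
    im=g['image'].astype(int);return (im[...,1]>1.4*im[...,0])&(im[...,1]>1.2*im[...,2])&(im[...,1]>30)
ys,xs=np.where(grn(g)[100:220,210:330]);print('min x',xs.min()*3.33,ys[xs==xs.min()]*3.33,'max y',ys.max()*3.33,xs[ys==ys.max()]*3.33,'max x',xs.max()*3.33,ys[xs==xs.max()]*3.33)
for pi in(-4,0,4):
    q=proj(g,scoop_pts(P,.019,-42.7,pi,[[65,16,25],[65,16,5],[65,-16,25],[-58,16,0],[-58,-16,25]]))
    print(pi,((q-[210,100])*3.33).round(0).tolist())
t=load('t3');print('top',((proj(t,scoop_pts(P,.019,-42.7,0,[[65,16,25],[65,-16,25],[65,0,5]]))-[200,140])*4).round(0).tolist(), ((proj(t,[[.601,.1805,.166],[.601,.2065,.166],[.627,.1805,.166]])-[200,140])*4).round().tolist())
"
```

```text
s3 446 [0.5414 0.0307 0.1895] [0.6151 0.1557 0.2937]
[0.583 0.146 0.192] [0.615 0.156 0.213] 29
t3 29 [0.5805 0.1483 0.1886] [0.6117 0.1571 0.218 ]
[0.581 0.148 0.189] [0.612 0.157 0.218] 29
min x 143.19 [69.93 73.26 76.59 79.92 83.25] max y 176.49 [253.08 256.41 259.74] max x 286.38 [113.22 116.55]
-4 [[135.0, 57.0], [135.0, 80.0], [172.0, 40.0], [246.0, 185.0], [285.0, 137.0]]
0 [[137.0, 67.0], [138.0, 91.0], [174.0, 50.0], [249.0, 187.0], [288.0, 138.0]]
4 [[139.0, 78.0], [142.0, 102.0], [176.0, 61.0], [253.0, 189.0], [290.0, 138.0]]
top [[105.0, 172.0], [108.0, 128.0], [110.0, 157.0]] [[83.0, 164.0], [48.0, 165.0], [83.0, 130.0]]
```

>>> servo_tool([
  [[0.01, 0, 0], 0],
  [[0.03, 0, 0.01], 0],
  [[0.045, 0, 0.03], 0],
  [[0.055, 0, 0.05], 0],
  [[0.06, 0, 0.06], 0],
  [[0.06, 0, 0.064], 0],
  [[0.06, 0, 0.064], 0],
  [[0.06, 0, 0.064], 0],
], force=20)

```text
time: 11.27
position: [0.5941, 0.0653, 0.2062]
eef_rot: [0.73, 0.683, -0.0, -0.0]
ft_force: [-0.1, -0.3, -2.5]
width: 0.0168
grasp_force: 58.7
```

```bash
python3 -c "
from h import *
st();g=shot('side','s4');st()
p=proj(g,[observe()['position']]);print(p)
a=cv2.resize(g['image'][110:190,220:300,::-1],(600,600),interpolation=cv2.INTER_CUBIC)
cv2.imwrite('pics/c4.png',a)
"
```

```text
time 11.2667
position [0.5941 0.0653 0.2062]
eef_rot [ 7.303e-01  6.831e-01 -1.000e-04 -0.000e+00]
ft_force [-0.138  -0.3048 -2.5233]
width 0.0168
grasp_force 58.6543
time 11.3167
position [0.5941 0.0653 0.2064]
eef_rot [0.7303 0.6831 0.     0.    ]
ft_force [-0.0968  0.4133 -1.6425]
width 0.017
grasp_force 58.6539
[[282.12335269 139.29964148]]
```

View pics/c4.png

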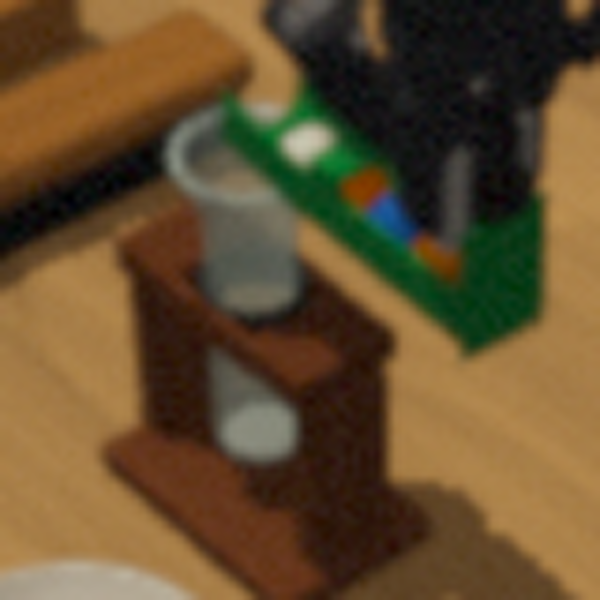

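>>> servo_tool([
  [[0, 0, 0], 0],
  [[0, 0, 0.004], 0],
  [[0, 0, 0.008], 0],
  [[0, 0, 0.008], 0],
], claw=1, force=20)

```text
time: 11.65
position: [0.594, 0.0653, 0.2042]
eef_rot: [0.73, 0.683, -0.0, -0.0]
ft_force: [0.6, 1.0, -1.9]
width: 0.0169
grasp_force: 58.7
```

>>> servo_tool([
  [[0, 0, 0.004], 0],
  [[0, 0, 0.004], 0],
  [[0, 0, 0.004], 0],
])

```text
time: 11.9
position: [0.594, 0.0654, 0.2033]
eef_rot: [0.73, 0.683, -0.0, -0.0]
ft_force: [-0.5, -0.4, -1.6]
width: 0.0166
grasp_force: 58.7
```

>>> servo_tool([
  [[0, 0, 0], 0],
  [[0, 0, 0], 0],
], claw=0.797)

```text
time: 12.07
position: [0.5941, 0.0654, 0.2033]
eef_rot: [0.73, 0.683, 0.0, -0.0]
ft_force: [-0.1, 0.9, -0.9]
width: 0.0174
grasp_force: 31.8
```

>>> servo_tool([
  [[0, 0, 0.004], 0],
  [[0, 0, 0.004], 0],
  [[0, 0, 0.004], 0],
])

```text
time: 12.32
position: [0.594, 0.0654, 0.2023]
eef_rot: [0.73, 0.683, -0.0, -0.0]
ft_force: [0.1, -0.7, -2.5]
width: 0.0177
grasp_force: 31.5
```

Grip is now position-controlled, about 31 N. Continuing down in small steps.

>>> servo_tool([
  [[0, 0, 0.003], 0],
  [[0, 0, 0.003], 0],
  [[0, 0, 0.003], 0],
], claw=0.794)

```text
time: 12.57
position: [0.594, 0.0654, 0.2015]
eef_rot: [0.73, 0.683, -0.0, -0.0]
ft_force: [-0.2, -0.2, -1.3]
width: 0.0178
grasp_force: 19.4
```

>>> servo_tool([
  [[0, 0, 0.003], 0],
  [[0, 0, 0.003], 0],
  [[0, 0, 0.003], 0],
])

```text
time: 12.82
position: [0.594, 0.0654, 0.2008]
eef_rot: [0.73, 0.683, -0.0, -0.0]
ft_force: [0.1, -0.6, -2.3]
width: 0.0177
grasp_force: 19.4
```

```bash
python3 -c "
from h import *
f=[]
for i in range(4): get_image('side'); f.append(observe()['ft_force'])
print(np.mean(f,0),np.std(f,0),observe()['ft_torque'],observe()['grasp_force'],observe()['time'])"
```

```text
[-0.092845   -0.20767858 -1.45782187] [0.80395408 0.60019408 0.23723126] [-0.00375402  0.02113228 -0.01564583] 19.37181919813156 13.0167
```

>>> servo_tool([
  [[0, 0, 0.003], 0],
  [[0, 0, 0.003], 0],
  [[0, 0, 0.003], 0],
])

```text
time: 13.27
position: [0.594, 0.0654, 0.2]
eef_rot: [0.73, 0.683, -0.0, -0.0]
ft_force: [-0.1, -0.8, -1.1]
width: 0.0177
grasp_force: 19.4
```

```bash
cat >> h.py <<'E'
def feel(n=3):
    F=[];T=[]
    for i in range(n):
        get_image('side'); s=observe();F.append(s['ft_force']);T.append(s['ft_torque'])
    print(s['time'],'z',s['position'][2].round(4),'y',s['position'][1].round(4),'F',np.mean(F,0).round(2),'T',np.mean(T,0).round(3),np.std(T,0).round(3),'grip',round(float(s['grasp_force']),1))
E
python3 -c "
from h import *
feel()"
```

```text
13.4167 z 0.2001 y 0.0654 F [ 0.36  0.46 -1.24] T [-0.061  0.02   0.01 ] [0.02  0.029 0.02 ] grip 19.4
```

>>> servo_tool([
  [[0, 0, 0.003], 0],
  [[0, 0, 0.003], 0],
  [[0, 0, 0.003], 0],
])

```text
time: 13.67
position: [0.594, 0.0654, 0.1993]
eef_rot: [0.73, 0.683, -0.0, -0.0]
ft_force: [-1.4, 0.2, -1.7]
width: 0.0176
grasp_force: 19.4
```

```bash
python3 -c "
from h import *
feel()"
```

```text
13.8167 z 0.1993 y 0.0654 F [ 0.23  0.14 -1.31] T [-0.054  0.001 -0.021] [0.019 0.006 0.009] grip 19.4
```

>>> servo_tool([
  [[0, 0, 0.003], 0],
  [[0, 0, 0.003], 0],
  [[0, 0, 0.003], 0],
])

```text
time: 14.07
position: [0.594, 0.0654, 0.1985]
eef_rot: [0.73, 0.683, -0.0, -0.0]
ft_force: [-0.1, 0.5, -1.2]
width: 0.0179
grasp_force: 19.4
```

```bash
python3 -c "
from h import *
feel()"
```

```text
14.2167 z 0.1986 y 0.0654 F [ 0.04 -0.24 -1.58] T [-0.051  0.025 -0.002] [0.034 0.026 0.014] grip 19.4
```

>>> servo_tool([
  [[0, 0, 0.003], 0],
  [[0, 0, 0.003], 0],
  [[0, 0, 0.003], 0],
])

```text
time: 14.47
position: [0.594, 0.0654, 0.1977]
eef_rot: [0.73, 0.683, -0.0, -0.0]
ft_force: [0.7, -0.1, -1.0]
width: 0.0177
grasp_force: 19.4
```

```bash
python3 -c "
from h import *
feel()"
```

```text
14.6167 z 0.1978 y 0.0654 F [ 0.07 -0.49 -1.06] T [-0.088  0.005  0.007] [0.016 0.024 0.026] grip 19.4
```

>>> servo_tool([
  [[0, 0, 0.003], 0],
  [[0, 0, 0.003], 0],
  [[0, 0, 0.003], 0],
])

```text
time: 14.87
position: [0.594, 0.0654, 0.197]
eef_rot: [0.73, 0.683, -0.0, -0.0]
ft_force: [0.6, 0.3, -1.5]
width: 0.0174
grasp_force: 19.4
```

```bash
python3 -c "
from h import *
feel()"
```

```text
15.0167 z 0.1971 y 0.0654 F [ 0.04  0.12 -1.37] T [-0.044  0.024  0.017] [0.026 0.022 0.03 ] grip 19.4
```

>>> servo_tool([
  [[0, 0, 0.003], 0],
  [[0, 0, 0.003], 0],
  [[0, 0, 0.003], 0],
])

```text
time: 15.27
position: [0.594, 0.0654, 0.1963]
eef_rot: [0.73, 0.683, -0.0, -0.0]
ft_force: [0.2, -0.1, -1.9]
width: 0.0175
grasp_force: 19.4
```

```bash
python3 -c "
from h import *
feel()"
```

```text
15.4167 z 0.1963 y 0.0654 F [ 0.58 -0.27 -1.63] T [-0.063  0.018 -0.002] [0.015 0.018 0.01 ] grip 19.4
```

>>> servo_tool([
  [[0, 0, 0.003], 0],
  [[0, 0, 0.003], 0],
  [[0, 0, 0.003], 0],
])

```text
time: 15.67
position: [0.5941, 0.0654, 0.1955]
eef_rot: [0.73, 0.683, -0.0, -0.0]
ft_force: [-0.3, -0.4, -1.0]
width: 0.0176
grasp_force: 19.4
```

```bash
cat >> h.py <<'E'
def pitch():
    "compare the green blob's extreme pixels with the model at several pitches"
    g=get_image('side'); im=g['image'].astype(int); P=observe()['position']
    m=(im[...,1]>1.4*im[...,0])&(im[...,1]>1.2*im[...,2])&(im[...,1]>30); m[:80]=0;m[260:]=0;m[:,:200]=0;m[:,360:]=0
    ys,xs=np.where(m); i=xs<=xs.min()+2; j=ys>=ys.max()
    print('lip px',xs.min(),ys[xs==xs.min()].mean().round(1),'back bottom',xs[j].mean().round(1),ys.max(),'tip rows',ys[i].min(),ys[i].max())
    for pi in(-5,0,5,10,15,20,25):
        q=proj(g,scoop_pts(P,.019,-42.7,pi,[[65,16,25],[65,16,5],[-58,16,0]])); print(pi,q.round(1).ravel())
E
python3 -c "
from h import *
feel();pitch()"
```

```text
15.8167 z 0.1956 y 0.0654 F [-0.16  0.15 -1.59] T [-0.051  0.008  0.015] [0.012 0.013 0.03 ] grip 19.4
lip px 250 128.5 back bottom 282.5 159 tip rows 126 133
-5 [247.3 122.9 247.3 129.4 279.3 161. ]
0 [248.1 126.6 248.5 133.4 280.6 161.8]
5 [249.  130.4 249.8 137.4 281.9 162.4]
10 [250.1 134.2 251.4 141.3 283.2 162.8]
15 [251.4 138.  253.  145.3 284.5 163.1]
20 [252.9 141.7 254.9 149.2 285.7 163.1]
25 [254.5 145.5 256.8 152.9 286.9 163.1]
```

>>> servo_tool([
  [[0, 0, 0.003], 0],
  [[0, 0, 0.003], 0],
  [[0, 0, 0.003], 0],
])

```text
time: 16.12
position: [0.5942, 0.0653, 0.195]
eef_rot: [0.73, 0.683, 0.0, 0.0]
ft_force: [-0.2, -0.5, 1.2]
width: 0.0178
grasp_force: 19.6
```

```bash
python3 -c "
from h import *
feel()"
```

```text
16.2667 z 0.195 y 0.0653 F [ 0.11 -1.09  0.62] T [-0.079  0.036 -0.03 ] [0.02  0.007 0.005] grip 19.6
```

>>> servo_tool([
  [[0, 0, 0.003], 0],
  [[0, 0, 0.003], 0],
  [[0, 0, 0.003], 0],
])

```text
time: 16.52
position: [0.5943, 0.0652, 0.1943]
eef_rot: [0.73, 0.683, 0.0, 0.0]
ft_force: [0.5, -3.8, 3.4]
width: 0.0178
grasp_force: 19.9
```

```bash
python3 -c "
from h import *
feel()"
```

```text
16.6667 z 0.1943 y 0.0652 F [-0.51 -3.18  3.26] T [-0.364  0.012 -0.006] [0.029 0.052 0.019] grip 19.9
```

>>> servo_tool([
  [[0, 0, -0.002], 0],
  [[0, 0, -0.002], 0],
  [[0, 0, -0.002], 0],
  [[0, 0, -0.002], 0],
])

```text
time: 17.0
position: [0.5941, 0.0655, 0.1945]
eef_rot: [0.73, 0.683, 0.0, 0.0]
ft_force: [0.3, -2.3, 2.4]
width: 0.0176
grasp_force: 19.7
```

```bash
python3 -c "
from h import *
feel()"
```

```text
17.15 z 0.1946 y 0.0655 F [ 0.31 -2.47  1.49] T [-0.179 -0.097 -0.049] [0.012 0.021 0.039] grip 19.7
```

>>> servo_tool([
  [[0, 0, 0], 0],
  [[0, 0, 0], 0],
  [[0, 0, 0], 0],
], claw=0.791)

```text
time: 17.4
position: [0.594, 0.0655, 0.1945]
eef_rot: [0.73, 0.683, -0.0, -0.0]
ft_force: [0.0, -1.7, 1.6]
width: 0.0178
grasp_force: 7.4
```

```bash
python3 -c "
from h import *
feel()"
```

```text
17.55 z 0.1945 y 0.0655 F [ 0.72 -0.93  0.45] T [-0.111 -0.113 -0.035] [0.054 0.026 0.024] grip 7.3
```

>>> servo_tool([
  [[0, 0, 0], 0],
  [[0.004, 0, -0.006], 0],
  [[0.008, 0, -0.012], 0],
  [[0.012, 0, -0.019], 0],
  [[0.016, 0, -0.025], 0],
  [[0.02, 0, -0.032], 0],
  [[0.024, 0, -0.038], 0],
  [[0.024, 0, -0.038], 0],
], claw=0.79)

```text
time: 18.22
position: [0.5947, 0.0717, 0.2045]
eef_rot: [0.73, 0.683, 0.0, 0.0]
ft_force: [-0.2, -0.6, -1.0]
width: 0.0181
grasp_force: 2.9
```

```bash
python3 -c "
from h import *
feel();pitch()"
```

```text
18.3667 z 0.2042 y 0.0714 F [ 1.07 -0.1  -0.37] T [ 0.059 -0.021 -0.026] [0.027 0.003 0.036] grip 3.0
lip px 249 128.0 back bottom 282.0 156 tip rows 126 132
-5 [245.6 118.7 245.7 125.2 277.6 156.8]
0 [246.4 122.4 246.9 129.3 279.  157.5]
5 [247.4 126.2 248.2 133.3 280.3 158.1]
10 [248.5 130.1 249.7 137.3 281.6 158.5]
15 [249.8 133.9 251.4 141.3 282.9 158.8]
20 [251.3 137.7 253.3 145.2 284.1 158.8]
25 [252.9 141.4 255.3 149.  285.2 158.7]
```

>>> servo_tool([
  [[0.007, 0, -0.009], 0],
  [[0.014, 0, -0.018], 0],
  [[0.021, 0, -0.026], 0],
  [[0.028, 0, -0.035], 0],
  [[0.028, 0, -0.035], 0],
  [[0.028, 0, -0.035], 0],
])

```text
time: 18.92
position: [0.5952, 0.0786, 0.2131]
eef_rot: [0.73, 0.683, 0.0, 0.0]
ft_force: [1.0, -0.3, -0.3]
width: 0.0183
grasp_force: 3.0
```

```bash
python3 -c "
from h import *
feel();pitch()
g=shot('side','s5');a=cv2.resize(g['image'][100:180,220:300,::-1],(600,600),interpolation=cv2.INTER_CUBIC)
cv2.imwrite('pics/c5.png',a)"
```

```text
19.0667 z 0.2129 y 0.0784 F [-0.27  0.17 -0.24] T [ 0.022 -0.048 -0.018] [0.018 0.016 0.013] grip 3.0
lip px 249 128.0 back bottom 282.0 151 tip rows 126 132
-5 [243.7 114.2 243.8 120.8 275.7 152.2]
0 [244.5 118.  245.  124.9 277.1 153. ]
5 [245.5 121.8 246.4 129.  278.4 153.5]
10 [246.6 125.7 247.9 133.  279.7 153.9]
15 [247.9 129.5 249.6 137.  281.  154.2]
20 [249.4 133.4 251.4 140.9 282.2 154.2]
25 [251.  137.1 253.4 144.8 283.3 154.1]
```

View pics/c5.png

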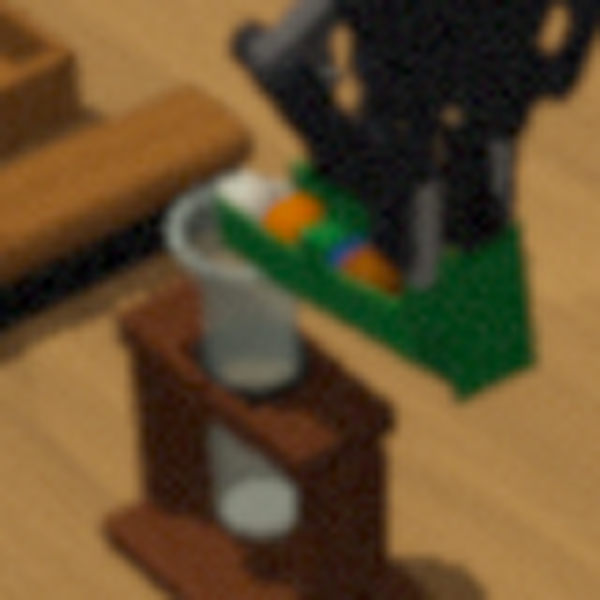

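>>> servo_tool([
  [[0.01, 0, -0.01], 0],
  [[0.02, 0, -0.02], 0],
  [[0.03, 0, -0.03], 0],
  [[0.04, 0, -0.042], 0],
  [[0.04, 0, -0.042], 0],
  [[0.04, 0, -0.042], 0],
  [[0.04, 0, -0.042], 0],
  [[0.04, 0, -0.042], 0],
])

```text
time: 19.83
position: [0.5957, 0.0883, 0.2233]
eef_rot: [0.73, 0.683, 0.0, 0.0]
ft_force: [0.5, -0.0, -0.1]
width: 0.0177
grasp_force: 3.0
```

```bash
python3 -c "
from h import *
feel();pitch()
g=shot('side','s6');a=cv2.resize(g['image'][100:180,220:300,::-1],(600,600),interpolation=cv2.INTER_CUBIC)
cv2.imwrite('pics/c6.png',a)"
```

```text
19.9833 z 0.2233 y 0.0883 F [ 0.09 -0.18 -0.18] T [ 0.003 -0.088 -0.041] [0.004 0.034 0.026] grip 3.0
lip px 248 128.0 back bottom 280.5 146 tip rows 126 132
-5 [240.9 108.4 241.1 115.2 273.  146.4]
0 [241.7 112.3 242.3 119.4 274.3 147.1]
5 [242.7 116.2 243.7 123.5 275.6 147.7]
10 [243.9 120.1 245.2 127.5 276.9 148.1]
15 [245.2 124.  246.9 131.6 278.2 148.2]
20 [246.7 127.8 248.8 135.5 279.4 148.3]
25 [248.4 131.6 250.8 139.4 280.5 148.1]
```

View pics/c6.png

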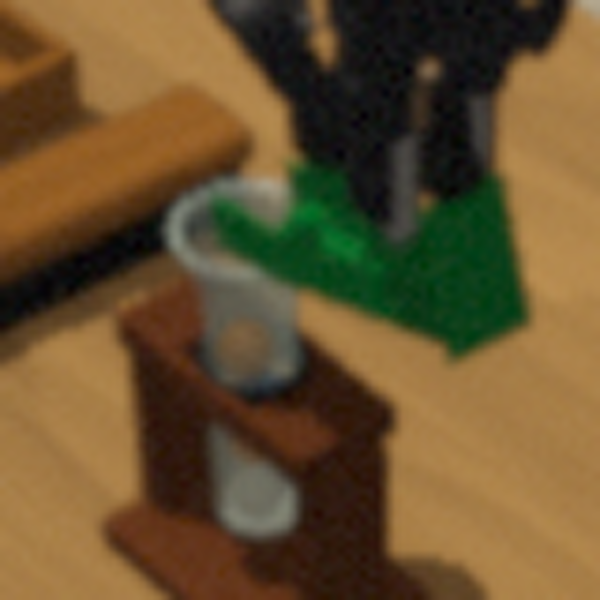

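>>> servo_tool([
  [[0, 0, 0], 0],
  [[0, 0, 0], 0],
  [[0, 0, 0.003], 0],
  [[0, 0, 0.003], 0],
  [[0, 0, 0.003], 0],
], claw=0.793)

```text
time: 20.5
position: [0.5957, 0.0883, 0.2227]
eef_rot: [0.73, 0.683, 0.0, 0.0]
ft_force: [1.0, -0.9, 1.0]
width: 0.0178
grasp_force: 8.5
```

```bash
python3 -c "
from h import *
feel(6)"
```

```text
20.8 z 0.2227 y 0.0883 F [ 0.27 -0.65  1.06] T [-0.049 -0.071 -0.041] [0.04  0.008 0.026] grip 8.5
```

>>> servo_tool([
  [[0, 0, 0], 0],
  [[0, 0, 0], 0],
  [[0, 0, 0], 0],
  [[0, 0, -0.01], 0],
  [[0, 0, -0.04], 0],
  [[0, 0, -0.08], 0],
  [[0, 0, -0.13], 0],
  [[0, 0, -0.19], 0],
])

```text
time: 21.47
position: [0.5954, 0.0883, 0.2711]
eef_rot: [0.73, 0.683, -0.0, -0.0]
ft_force: [0.5, 0.4, -1.2]
width: 0.0179
grasp_force: 8.4
```

>>> servo_tool([
  [[0, 0, 0], 0],
  [[0, 0, 0], 0],
  [[0, 0, 0], 0],
  [[0, 0, 0], 0],
], claw=0.8)

```text
time: 21.8
position: [0.5951, 0.0883, 0.2694]
eef_rot: [0.73, 0.683, -0.0, -0.0]
ft_force: [-0.8, 0.5, -0.5]
width: 0.0173
grasp_force: 20.0
```

```bash
python3 -c "
from h import *
feel(2);pitch()
g=shot('side','s7');a=cv2.resize(g['image'][70:190,200:320,::-1],(600,600),interpolation=cv2.INTER_CUBIC)
cv2.imwrite('pics/c7.png',a)"
```

```text
21.9 z 0.2693 y 0.0883 F [-0.1  -0.07 -1.13] T [-0.019  0.018 -0.003] [0.003 0.006 0.022] grip 20.0
lip px 248 112.5 back bottom 281.0 129 tip rows 111 117
-5 [239.4  91.1 239.6  98.5 272.8 130. ]
0 [240.3  95.2 240.9 102.8 274.2 130.6]
5 [241.3  99.4 242.3 107.2 275.5 131.1]
10 [242.6 103.5 244.  111.5 276.9 131.5]
15 [244.  107.7 245.7 115.7 278.2 131.6]
20 [245.5 111.7 247.7 119.9 279.4 131.5]
25 [247.2 115.7 249.8 123.9 280.6 131.2]
```

View pics/c7.png

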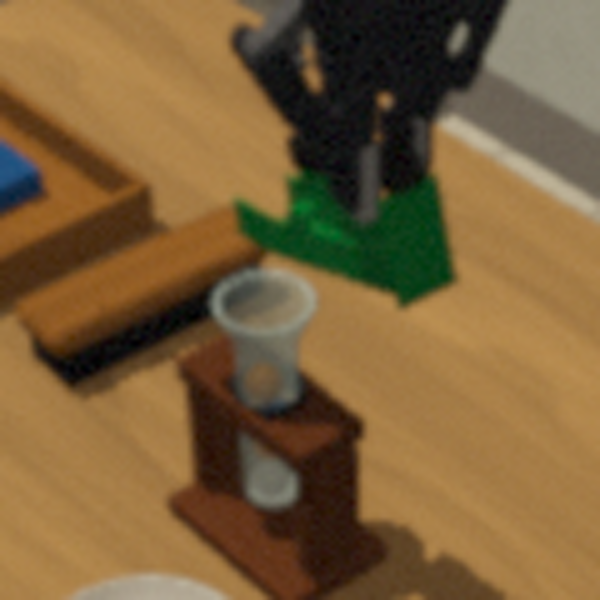

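>>> servo_tool([
  [[-0.05, 0, 0], 0],
  [[-0.13, -0.01, 0], 0],
  [[-0.22, -0.02, 0], 0],
  [[-0.31, -0.03, 0], 0],
  [[-0.4, -0.04, 0], 0],
  [[-0.48, -0.05, 0], 0],
  [[-0.55, -0.06, 0], 0],
  [[-0.6, -0.07, 0], 0],
])

```text
time: 22.67
position: [0.5676, -0.0623, 0.2699]
eef_rot: [0.731, 0.683, -0.0, 0.0]
ft_force: [-0.0, -0.0, -0.8]
width: 0.0178
grasp_force: 19.9
```

>>> servo_tool([
  [[-0.05, 0, 0], 0],
  [[-0.13, -0.01, 0], 0],
  [[-0.22, -0.02, 0], 0],
  [[-0.31, -0.03, 0], 0],
  [[-0.4, -0.04, 0], 0],
  [[-0.48, -0.05, 0], 0],
  [[-0.55, -0.06, 0], 0],
  [[-0.6, -0.07, 0], 0],
])

```text
time: 23.33
position: [0.5404, -0.2104, 0.27]
eef_rot: [0.73, 0.683, -0.0, 0.0]
ft_force: [0.1, -1.2, -0.8]
width: 0.0175
grasp_force: 19.9
```

>>> servo_tool([
  [[0, 0, 0.05], 0],
  [[0, 0, 0.15], 0],
  [[0, 0, 0.27], 0],
  [[0, 0, 0.39], 0],
  [[0, 0, 0.51], 0],
  [[0, 0, 0.62], 0],
  [[0, 0, 0.7], 0],
  [[0, 0, 0.74], 0],
])

```text
time: 24.0
position: [0.5392, -0.208, 0.0822]
eef_rot: [0.73, 0.683, -0.001, -0.002]
ft_force: [-0.4, 1.4, -0.6]
width: 0.0177
grasp_force: 19.9
```

>>> servo_tool([
  [[0, 0, 0.01], 0],
  [[0, 0, 0.02], 0],
  [[0, 0, 0.03], 0],
  [[0, 0, 0.03], 0],
], claw=0.793)

```text
time: 24.33
position: [0.5414, -0.209, 0.0785]
eef_rot: [0.73, 0.683, 0.0, 0.001]
ft_force: [0.8, 0.6, -0.3]
width: 0.0178
grasp_force: 15.0
```

```bash
python3 -c "
from h import *
feel(3)"
```

```text
24.4833 z 0.0786 y -0.2089 F [ 0.04 -0.31 -1.39] T [-0.007  0.053  0.018] [0.046 0.051 0.015] grip 15.0
```

>>> servo_tool([
  [[0, 0, 0.015], 0],
  [[0, 0, 0.035], 0],
  [[-0.01, 0, 0.05], 0],
  [[-0.025, 0, 0.07], 0],
  [[-0.04, 0, 0.09], 0],
  [[-0.055, 0, 0.11], 0],
  [[-0.07, 0, 0.125], 0],
  [[-0.08, 0, 0.136], 0],
], claw=0.791)

```text
time: 25.15
position: [0.5391, -0.2291, 0.0428]
eef_rot: [0.73, 0.683, -0.0, -0.0]
ft_force: [0.4, 1.1, -0.2]
width: 0.018
grasp_force: 7.0
```

```bash
python3 -c "
from h import *
feel(3)
g=shot('side','s8');X=cloud(g);im=g['image'].astype(int);R,G,B=[im[...,i] for i in range(3)]
m=(X[...,0]>.48)&(X[...,0]<.6)&(X[...,1]>-.3)&(X[...,1]<-.05)&(G>1.4*R)&(G>1.2*B)&(G>30);p=X[m];print(p.min(0),p.max(0))
for a in np.arange(-.26,-.1,.015):
    q=p[(p[:,1]>a)&(p[:,1]<a+.015)&(p[:,0]<.538),2]
    if len(q)>3: print(a.round(3),np.percentile(q,[50,90]).round(4))
"
```

```text
25.3 z 0.0431 y -0.2288 F [-0.13 -0.6  -0.9 ] T [-0.008 -0.032 -0.018] [0.029 0.042 0.041] grip 6.8
[ 0.48084146 -0.24959418  0.00606739] [ 0.56039678 -0.12551969  0.14143177]
-0.26 [0.0343 0.0532]
-0.245 [0.0313 0.0553]
-0.23 [0.0273 0.0512]
-0.215 [0.0257 0.0322]
-0.2 [0.0263 0.0316]
-0.185 [0.0356 0.0502]
-0.17 [0.0252 0.0306]
-0.155 [0.0261 0.031 ]
-0.14 [0.0277 0.0332]
```

Nearly level on the mat (y span -0.25 to -0.126). Lower the last 2 mm, release and retreat.

>>> servo_tool([
  [[0, 0, 0.005], 0],
  [[0, 0, 0.01], 0],
  [[0, 0, 0.01], 0],
])

```text
time: 25.6
position: [0.5396, -0.2287, 0.0412]
eef_rot: [0.73, 0.683, 0.0, 0.0]
ft_force: [-0.3, -1.3, -0.2]
width: 0.0179
grasp_force: 7.1
```

>>> servo_tool([
  [[0, 0, 0], 0],
  [[0, 0, 0], 0],
  [[0, 0, 0], 0],
], claw=0.77)

```text
time: 25.85
position: [0.5393, -0.2285, 0.0411]
eef_rot: [0.73, 0.683, 0.0, -0.0]
ft_force: [0.4, 0.2, -0.1]
width: 0.0196
grasp_force: 0.0
```

>>> servo_tool([
  [[0, 0, 0], 0],
  [[0, 0, 0], 0],
  [[0, 0, 0], 0],
  [[0, 0, 0], 0],
  [[0, 0, 0], 0],
  [[0, 0, 0], 0],
], claw=0)

```text
time: 26.35
position: [0.5394, -0.2286, 0.0411]
eef_rot: [0.73, 0.683, 0.0, 0.0]
ft_force: [-0.0, 0.7, 1.2]
width: 0.085
grasp_force: 0.0
```

>>> servo_tool([
  [[0, 0, -0.1], 0],
  [[0, 0, -0.25], 0],
  [[0, 0, -0.4], 0],
  [[0, 0, -0.55], 0],
  [[0, 0, -0.7], 0],
  [[0, 0, -0.8], 0],
  [[0, 0, -0.8], 0],
])

```text
time: 26.93
position: [0.5424, -0.23, 0.2475]
eef_rot: [0.73, 0.683, 0.002, 0.005]
ft_force: [0.5, -0.9, 0.2]
width: 0.0853
grasp_force: 0.0
```

```bash
python3 -c "
from h import *
st();g=shot('side','s9')
a=cv2.resize(g['image'][110:310,220:420,::-1],(600,600),interpolation=cv2.INTER_CUBIC)
cv2.imwrite('pics/c9.png',a)
X=cloud(g);im=g['image'].astype(int);R,G,B=[im[...,i] for i in range(3)]
m=(X[...,0]>.48)&(X[...,0]<.6)&(X[...,1]>-.3)&(X[...,1]<-.05)&(X[...,2]<.05)&(G>1.4*R)&(G>1.2*B)&(G>30);p=X[m];print(p.min(0),p.max(0))
for a in np.arange(-.26,-.1,.015):
    q=p[(p[:,1]>a)&(p[:,1]<a+.015)&(p[:,0]<.538),2]
    if len(q)>3: print(a.round(3),np.percentile(q,[50,90]).round(4))
"
```

```text
time 26.9333
position [ 0.5424 -0.23    0.2475]
eef_rot [0.7302 0.6832 0.002  0.0049]
ft_force [ 0.5041 -0.9078  0.176 ]
width 0.0853
grasp_force 0.0
[ 0.52212161 -0.24707614  0.00474182] [ 0.5617111  -0.12425097  0.04989589]
-0.26 [0.0315 0.0466]
-0.245 [0.0243 0.037 ]
-0.23 [0.0253 0.0306]
-0.215 [0.0247 0.0297]
-0.2 [0.0253 0.0303]
-0.185 [0.0367 0.0425]
-0.17 [0.0232 0.0292]
-0.155 [0.0264 0.0307]
-0.14 [0.0278 0.0336]
```

View pics/c9.png

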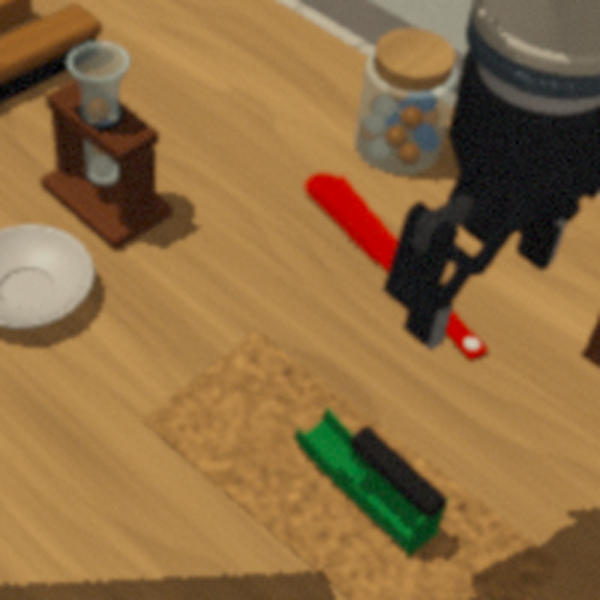

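The scoop lies flat and empty on the mat at about crop (370,480). The marbles are in the tube (one visible at about (95,108)), and nothing else has moved.

>>> servo_tool([
  [[0, 0, 0], 0],
  [[0, 0, 0], 0],
  [[0, 0, 0], 0],
])

```text
time: 27.23
position: [0.5384, -0.2282, 0.2393]
eef_rot: [0.73, 0.683, -0.001, -0.001]
ft_force: [0.1, 0.6, 0.4]
width: 0.0854
grasp_force: 0.0
```

```bash
python3 -c "
from cell import sign_off
print(sign_off())"
```

```text
the job is handed in; nothing more can be done
None
```

The scoop is empty and released flat on the cork mat, and the job was handed in at about 27 s of 64. From the force readings I estimate the lip pressed the rim with at most about 5.7 N. Only one marble is clearly visible in the tube, and I take the other three to be below it. No verdict came back.

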